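# Let the onion out of the vegetable feeder

## Robot

A 6-joint arm with a two-finger parallel gripper is mounted at the origin on the work surface. World frame = base frame: x ahead of the robot, y to its left, z up, the work surface at z = 0. Lengths are in m, angles in degrees, forces in N, time in s.
With the tool pointing down it reaches from about 0.325 to 0.85 m from the base axis. Payload 15.5 kg.
Tool frame: the origin (TCP) lies between the finger pads; the fingertips stand arm.tip_extent ahead of it and the grasp point (between the pads) lies 5 mm behind it (arm.tip_extent is the distance from the TCP to the fingertips, in m); z points along the fingers, y is the line along which they close (so a half turn about z gives the same grasp; the last joint's range is limited). The gripper opens to 91 mm and grips with 3 to 60 N. Pads are 32 mm wide; open, the fingers measure 118 mm over their backs; the gripper's body (76 mm by 178 mm) begins 60 mm behind the grasp point.
Start: joints at [65.289, 28.281, 77.091, -0, 74.628, -5.472], TCP at [0.206, 0.59, 0.228] pointing down, gripper open.
Joint ranges: [-166.48, 166.48], [-47.26, 123.95], [12.59, 153.08], [-70.14, 250.14], [6.76, 159.57], [-176.63, 176.63]. Speed limits (degrees/s): [108.29, 108.29, 147.25, 172.46, 172.46, 172.46].

## Interface

Orientations are given as a 3x3 rotation matrix whose columns are the frame's x, y, z axes.
In Python, from rig import arm, hand, kin, telemetry, optics gives the robot as it stands. Calls block until the motion is done:
- arm.move_to(position, orientation): joint-space move of the TCP to a pose.
- arm.move_l(position, orientation=None, feed=0.15): straight line of the TCP; orientation=None keeps the orientation; feed is the mean speed in m/s.
- arm.move_joints(angles): joint-space move.
- hand.grip(opening): finger opening in m; the grip force is fixed at half the most; returns when the fingers have stopped.
- arm.sleep(seconds).
- kin.solve_ik(position, orientation): joint angles nearest the present ones, or None.
- telemetry.observe(): the state.
- optics.snapshot(name): name is "side" or "top" or "wrist"; returns the picture (480x640x3 uint8, red, green, blue); there is no depth.
- optics.get_calibration(name): a dict with "intrinsics" (3x3 intrinsics, pixels), "cam_to_world" (4x4, takes a point from camera to world coordinates). Camera axes: x right, y down, z forward; pixel columns grow to the right and rows downward; lengths in m; the calibration is good to about 2 mm. A picture is of the moment at which its call begins: read the wrist's pose just before it. get_calibration takes no time and is no camera call; for the wrist camera it gives the pose at the moment of the call.
A pose or a line that the arm cannot do raises arm.Unreachable and nothing moves.
- arm.sign_off(): hands the job in; it is judged then, once.
Trained networks look in the newest picture that a camera, given by its name, has taken for a name from the list of things; names that differ only in an ending like _2 or _b are one class to them, and where a whole thing is asked for, a point or a joint stands for the part that bears it (a point fixed in the world has none). Each returns a list of dicts, best first, with "conf" (0 to 1); they miss things now and then, are a little off and sometimes report something else, mostly with a low value. They report only what shows in the picture. A call takes as long as a camera call.
- optics.spot_in(target, camera): "extent" ([left, top, right, bottom] in pixels, round what is visible of it).
- optics.masks_of(target, camera): "mask" (480x640 bool, what is visible of it) and "extent" ([left, top, right, bottom] in pixels, round what is visible of it).
The state is a dict: "t": time; "joint_positions": joint angles; "dq": joint speeds; "tau": joint torques, N m; "ee_pos": TCP position; "tool_rot": TCP orientation; "force": force on the tool from outside, world axes, zero at the start; "torque": the same for the moment, N m; "width": finger opening in m; "grasp_force": force on a finger pad.
Only numpy, scipy, OpenCV 4.12 (cv2) and the standard library are available. Lean on these libraries where they do the work, as an engineer would, in place of code of your own. Each camera call takes 0.05 s, during which the arm holds its last target. There are 200 camera calls.

## Task

Let the golden onion roll into the aluminium colander: press down, with the fingertips, the yellow pedal of the lane the onion lies in, keep it down long enough for the onion to roll out under the gate that the lever's other end lifts, then let the pedal come back up so the gate shuts. Press only that pedal, so the purple beet stays behind its gate; do not touch the onion or the beet, and leave the colander, cruet, cup and plate where they stand.

Things in the scene. Friction and masses are not known exactly. Their poses are not given: they have to be found in the camera images.
- feeder: fixed green two-lane vegetable feeder, 190 (x) x 220 (y) x 225 mm high; origin at the centre of its underside. Lanes run along its y, centred at x = -40 mm (inner, nearer the robot) and +40 mm (outer), 60 mm wide, sloping 12 degrees down to the open lip at y = -130 mm, 105 mm high, over the colander. Yaw varies up to 17 degrees
- gate_inner (a joint): rocking lever of the inner lane, rad: 0 = gate down (shut), 0.5 = pedal fully down at its stop, gate up; the onion starts to slip out at about 0.3, and is well clear of the gate above 0.4. Hinge pin along feeder x at feeder y = +60 mm, 215 mm high; the barred gate hangs 90 mm from the pin on the -y side. A spring brings it back to 0 when let go
- gate_outer (a joint): rocking lever of the outer lane (feeder x = +40 mm), otherwise the same as gate_inner
- pedal_inner (a point): yellow pedal, 46 x 46 x 10 mm, on the +y end of the inner lever; this point is its top face's centre, at rest 224 mm high at feeder (-40, +170) mm, 110 mm from the pin; z is its top's normal, y points outward. Fully pressed, it is 53 mm lower and 9 mm nearer the pin; takes 1.5 N to start, 2.5 N at the stop. Only worktop beneath
- pedal_outer (a point): same yellow pedal on the outer lane's lever, at feeder (+40, +170) mm
- onion: golden-brown onion, a rigid ball 52 mm in diameter with a small brown neck, about 80 g; origin at its centre. Starts at rest against the gate of either lane, its centre 159 mm above the worktop; rolls out about 1 s after the gate lifts and may rock in the colander for a few seconds
- beet: dark purple beet, a rigid ball 52 mm in diameter with a green stub, about 90 g; origin at its centre. Starts against the gate of the other lane
- colander: loose aluminium colander, 230 mm across the rim, 140 mm across the base, 85 mm high, about 400 g, two wire side handles; origin at the centre of its underside. Stands under the lips of both lanes
- cruet: glass vinegar cruet with red screw cap, 56 mm in diameter, 150 mm high; origin at the centre of its underside
- cup: blue plastic cup, 72 mm across, 85 mm high; origin at the centre of its underside
- plate: white melamine plate, 190 mm across, 18 mm high; origin at the centre of its underside

How it is judged (in metres and radians):
On the way, in this order (a step that is already met when the one before it is completed fails the run):
1. the fingers press the pedal of the onion's lane and the gate lifts ((((value of joint gate_inner above 0.2 rad and contact force between the fingers and anything else above 0.3 N and distance between the grasp point and pedal_inner below 0.08 m and z of the grasp point in the frame of pedal_inner above 0 m) and x of onion in the frame of feeder below 0 m) or ((value of joint gate_outer above 0.2 rad and contact force between the fingers and anything else above 0.3 N and distance between the grasp point and pedal_outer below 0.08 m and z of the grasp point in the frame of pedal_outer above 0 m) and x of onion in the frame of feeder above 0 m))), for 0.04 s.
2. the onion lies in the colander (horizontal distance between onion and colander below 0.085 m and height (world z) of onion below 0.075 m), for 0.2 s.
At the end, for the whole second after the job is handed in: onion in the colander (under 85 mm from its axis, under 75 mm high, slower than 80 mm/s), both gates down (under 0.06 rad), beet in its lane within 30 mm of its start, colander within 30 mm, cruet, cup and plate within 20 mm of theirs, all upright (all of step 2 and linear speed of onion below 0.08 m/s and value of joint each of gate_inner, gate_outer below 0.06 rad and y of beet in the frame of feeder above -0.03 m and distance of each of beet, colander from where it was at the start of the episode below 0.03 m and distance of each of cruet, cup, plate from where it was at the start of the episode below 0.02 m and angle between each of cruet, cup, plate, colander's own z axis and vertical below 0.2 rad); the robot touches nothing.
It fails at once if the pedal of the beet's lane was pressed, or the beet left its place ((value of joint gate_inner above 0.15 rad and distance of beet from where it was at the start of the episode below 0.04 m and x of beet in the frame of feeder below 0 m) or (value of joint gate_outer above 0.15 rad and distance of beet from where it was at the start of the episode below 0.04 m and x of beet in the frame of feeder above 0 m) or not (y of beet in the frame of feeder above -0.03 m and distance of beet from where it was at the start of the episode below 0.03 m)).
It fails at once if the robot touched the onion or the beet (contact force between any of the fingers, the arm and onion above 0.3 N or contact force between any of the fingers, the arm and beet above 0.3 N).
It fails at once if the onion was lifted (height (world z) of onion above 0.19 m).
It fails at once if the colander was shoved, tipped or lifted (distance of colander from where it was at the start of the episode above 0.04 m or angle between colander's own z axis and vertical above 0.4 rad).
It fails at once if the cruet, cup or plate was shoved, tipped or lifted (distance of any of cruet, cup, plate from where it was at the start of the episode above 0.03 m).
It also fails if it takes over 32 s, if anything falls off the work surface, if the arm or the gripper's body presses on something with over 40 N, if the wrist force passes 120 N, or if a joint passes its speed limit or range.

## Working session

There is one attempt and no reset: what is moved stays moved. The work goes in short steps, each a Python script; the robot and the scene stay as the last script left them, time stands still between calls to the robot, and variables do not carry over. Pictures are saved under pics/ and viewed, at most 10 in all, crops included, and the job is handed in when it is done.

```bash
mkdir -p pics; python3 - <<'E'
from rig import arm,hand,kin,telemetry,optics
import cv2,numpy as np
ims=[]
for n in("top","side"):
    im=optics.snapshot(n);cv2.imwrite(f"pics/{n}.png",im[:,:,::-1])
    c=optics.get_calibration(n);print(n,np.round(c["intrinsics"],1).tolist(),np.round(c["cam_to_world"],3).tolist())
    for t in("feeder","pedal_inner","pedal_outer","onion","beet","colander"):
        print(t,[(np.round(d["extent"]).tolist(),round(d["conf"],2)) for d in optics.spot_in(t,n)][:3])
s=telemetry.observe();print(s["t"],s["ee_pos"],s["tool_rot"],arm.tip_extent)
E
```

```text
top [[588.2, 0.0, 312.7], [0.0, 588.2, 242.1], [0.0, 0.0, 1.0]] [[-0.023, -0.985, 0.17, 0.444], [-1.0, 0.024, -0.0, 0.121], [-0.004, -0.169, -0.986, 1.215], [0.0, 0.0, 0.0, 1.0]]
feeder [([241.0, 216.0, 433.0, 339.0], 0.63)]
pedal_inner [([243.0, 264.0, 371.0, 316.0], 0.97)]
pedal_outer [([246.0, 218.0, 381.0, 270.0], 0.65)]
onion [([248.0, 220.0, 382.0, 270.0], 0.74), ([340.0, 282.0, 365.0, 312.0], 0.64), ([241.0, 217.0, 435.0, 341.0], 0.49)]
beet [([347.0, 240.0, 376.0, 272.0], 0.89), ([241.0, 262.0, 374.0, 314.0], 0.71)]
colander [([414.0, 226.0, 529.0, 374.0], 0.84), ([249.0, 219.0, 382.0, 270.0], 0.24)]
side [[566.9, 0.0, 319.4], [0.0, 566.9, 234.3], [0.0, 0.0, 1.0]] [[0.878, -0.243, 0.414, 0.198], [-0.479, -0.487, 0.731, -0.618], [0.024, -0.839, -0.543, 0.696], [0.0, 0.0, 0.0, 1.0]]
feeder [([277.0, 246.0, 311.0, 278.0], 0.72)]
pedal_inner [([252.0, 169.0, 309.0, 287.0], 0.7), ([386.0, 278.0, 427.0, 339.0], 0.5)]
pedal_outer [([298.0, 166.0, 361.0, 276.0], 0.93)]
onion [([278.0, 248.0, 310.0, 278.0], 0.83)]
beet [([321.0, 243.0, 349.0, 271.0], 0.84)]
colander [([258.0, 328.0, 456.0, 471.0], 0.69)]
0.7 [0.2059499  0.59009739 0.22793172] [[-9.44142797e-01  3.29536613e-01  1.52525918e-05]
 [ 3.29536614e-01  9.44142796e-01  1.30779037e-05]
 [-1.00909766e-05  1.73736960e-05 -1.00000000e+00]] 0.014
```

View pics/top.png

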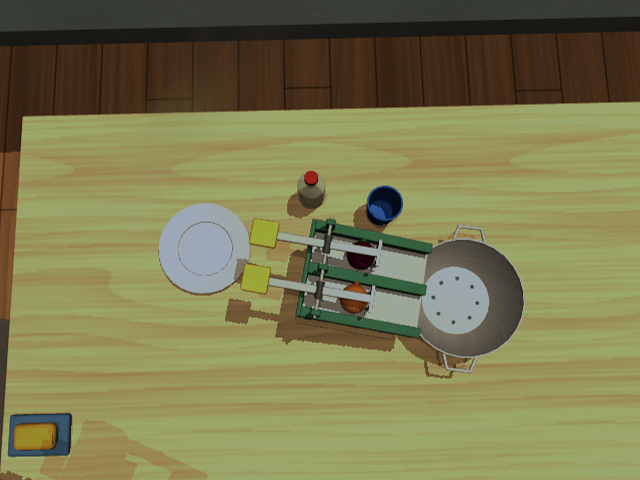

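View pics/side.png

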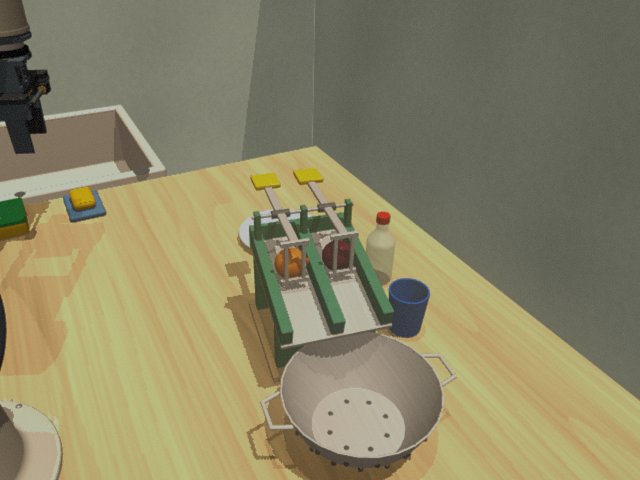

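The onion (354,297) is in the inner lane, nearer the robot, whose yellow pedal is at (256,279). The beet (360,253) is in the outer lane, with its pedal at (265,233). Next I'll measure the pedals in both views.

```bash
cat > geo.py <<'E'
import cv2,numpy as np
from rig import optics
def yellow(n,box):
    im=cv2.imread(f"pics/{n}.png");hsv=cv2.cvtColor(im,cv2.COLOR_BGR2HSV)
    m=cv2.inRange(hsv,(22,170,110),(34,255,255));k=np.zeros_like(m);l,t,r,b=box;k[t:b,l:r]=m[t:b,l:r]
    _,_,st,ce=cv2.connectedComponentsWithStats(k)
    i=1+np.argmax(st[1:,4]);return ce[i],st[i]
def ray(n,p):
    c=optics.get_calibration(n);T=np.array(c["cam_to_world"])
    d=T[:3,:3]@np.linalg.inv(c["intrinsics"])@[p[0],p[1],1];return T[:3,3],d
def at_z(n,p,z):
    o,d=ray(n,p);return o+d*(z-o[2])/d[2]
def tri(p1,p2):
    (a,u),(b,v)=ray("top",p1),ray("side",p2)
    s=np.linalg.lstsq(np.c_[u,-v],b-a,rcond=None)[0];q,w=a+u*s[0],b+v*s[1];return (q+w)/2,np.linalg.norm(q-w)
E
python3 - <<'E'
from geo import *
R={}
for nm,bt,bs in(("in",(235,255,280,300),(245,165,284,195)),("out",(240,210,285,254),(288,160,330,190))):
    (pt,st),(ps,ss)=yellow("top",bt),yellow("side",bs)
    R[nm]=at_z("top",pt,.224);print(nm,pt,st,ps,ss,R[nm],at_z("side",ps,.224),tri(pt,ps))
d=R["out"]-R["in"];print("spacing",np.linalg.norm(d[:2]),"yaw",np.degrees(np.arctan2(d[1],d[0])))
print("onion",at_z("top",(354,297),.159),"colander",at_z("top",(457,300),0.005))
E
```

```text
in [252.99806576 276.98646035] [240 264  31  30 517] [264.79750779 180.18691589] [251 173  29  17 321] [0.55749521 0.22333684 0.224     ] [0.55540633 0.21709067 0.224     ] (array([0.55805765, 0.22366596, 0.22030213]), np.float64(0.000299737367279807))
out [262.37878788 231.16666667] [250 219  29  28 528] [307.77777778 174.99019608] [294 168  29  16 306] [0.63608769 0.20675283 0.224     ] [0.63404051 0.2015454  0.224     ] (array([0.63679982, 0.20697732, 0.22088085]), np.float64(0.0002338107843498395))
spacing 0.08032314831353266 yaw -11.915336524227087
onion [0.5245586  0.04919894 0.159     ] colander [ 0.52510156 -0.17216093  0.005     ]
```

```bash
python3 - <<'E'
from geo import *
from rig import arm,hand,kin,telemetry
P=[tri(a,b) for a,b in(((255.5,279),(265.5,181.5)),((264.5,233),(308.5,176)))];print(P)
A,B=[at_z("top",p,.224) for p in((255.5,279),(264.5,233))];print(A,B,np.linalg.norm(B-A))
yaw=np.arctan2(B[1]-A[1],B[0]-A[0]);print(np.degrees(yaw))
fy=np.array([-np.sin(yaw),np.cos(yaw),0])
c=A.copy()
s=telemetry.observe();R0=np.array(s["tool_rot"])
if fy@R0[:,1]<0: ty=-fy
else: ty=fy
z=np.array([0,0,-1.]);R=np.c_[np.cross(ty,z),ty,z]
np.savez("plan.npz",c=c,fy=fy,R=R)
hand.grip(0.0)
arm.move_l([.206,.59,.34],feed=.25)
arm.move_to(np.r_[c[:2],.34],R)
arm.move_l(np.r_[c[:2],.224+.014+.025],feed=.2)
s=telemetry.observe();print(s["t"],s["ee_pos"],s["width"],s["force"],s["joint_positions"])
for n in("top","side"):
    cv2.imwrite(f"pics/{n}2.png",optics.snapshot(n)[:,:,::-1])
a=cv2.imread("pics/top2.png")[190:340,180:400];b=cv2.imread("pics/side2.png")[100:250,200:420]
cv2.imwrite("pics/chk.png",np.vstack([cv2.resize(a,None,fx=2,fy=2),cv2.resize(b,None,fx=2,fy=2)])[:600])
E
```

```text
[(array([0.55582622, 0.21895486, 0.220218  ]), np.float64(0.0030649249159820555)), (array([0.63468369, 0.20284303, 0.22098058]), np.float64(0.0028148719209612327))]
[0.5539717  0.21912389 0.224     ] [0.63279946 0.20314351 0.224     ] 0.08043126785300866
-11.459992689093736
5.0417 [0.55413877 0.21966895 0.26375598] 0.000415193322174715 [0.264425   0.18424505 0.44348897] [ 1.58856003e+01  2.40887161e+01  7.85268001e+01  4.05570097e-04
  7.73591472e+01 -6.26932021e+01]
```

View pics/chk.png

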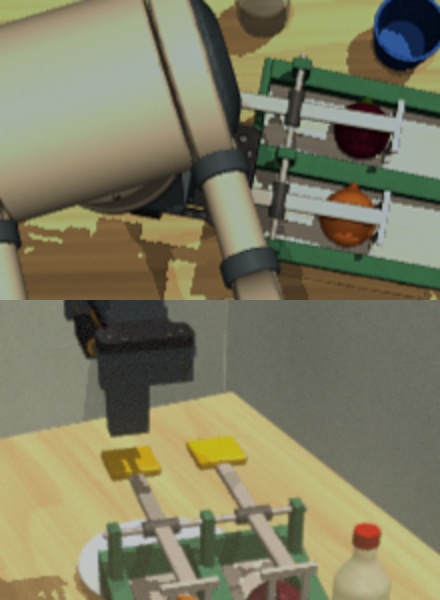

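The closed fingers are centred over the inner pedal (side crop about (130,435), pedal just below) and clear of the outer one. Now I'll press while watching the force.

```bash
python3 - <<'E'
from geo import *
from rig import arm,telemetry
p=np.load("plan.npz");c,fy=p["c"],p["fy"]
f0=telemetry.observe()["force"]
def go(z,feed):
    k=np.clip((.238-z)/.045,0,1)
    arm.move_l(np.r_[(c-fy*.006*k)[:2],z],feed=feed)
    s=telemetry.observe();f=np.array(s["force"])-f0;print(round(s["t"],2),np.round(s["ee_pos"],4),np.round(f,2));return f
for z in(.24,.225,.21,.202): go(z,.08)
for z in(.199,.196,.194):
    if go(z,.05)[2]>7: break
for i in range(3):
    arm.sleep(.5);im=optics.snapshot("side")
    cv2.imwrite(f"pics/press{i}.png",im[:,:,::-1])
    print([(np.round(d["extent"]).tolist(),round(d["conf"],2)) for d in optics.spot_in("onion","side")][:3])
a=[cv2.imread(f"pics/press{i}.png")[150:450,230:490] for i in(0,2)]
cv2.imwrite("pics/press.png",cv2.resize(np.hstack(a),None,fx=1.5,fy=1.5))
E
```

```text
5.58 [0.554  0.2191 0.2401] [ 0.84 -0.52  0.52]
5.92 [0.5535 0.2173 0.2249] [ 1.18 -1.52  0.68]
6.26 [0.553  0.2153 0.2097] [-0.1  -1.45  0.4 ]
6.51 [0.5531 0.2145 0.2021] [ 0.26 -0.31  2.56]
6.76 [0.5531 0.2141 0.1991] [1.59 0.87 1.78]
7.01 [0.5529 0.2136 0.1959] [1.89 0.92 2.54]
7.26 [0.5528 0.2134 0.1939] [1.7  0.95 2.57]
[([376.0, 393.0, 414.0, 430.0], 0.79)]
[([371.0, 390.0, 413.0, 421.0], 0.59)]
[([375.0, 388.0, 414.0, 424.0], 0.56)]
```

View pics/press.png

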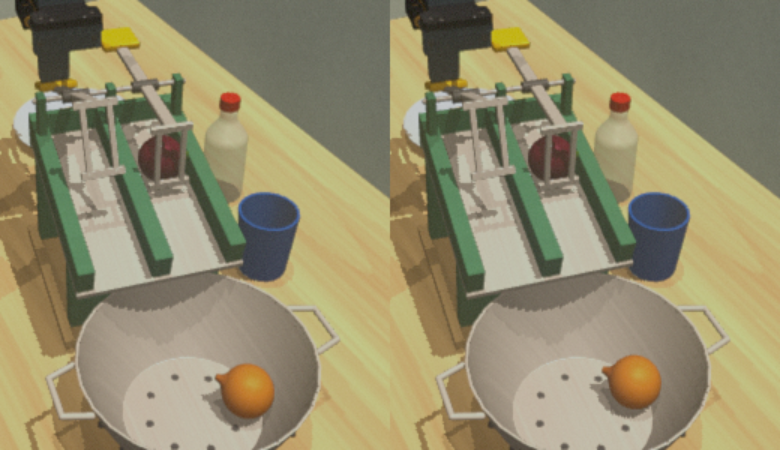

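The onion is out and in the colander (side ≈ (394,408)), and the beet is still behind its shut gate. I'll release the pedal, back off and let the onion settle.

```bash
python3 - <<'E'
from geo import *
from rig import arm,telemetry
p=np.load("plan.npz");c=p["c"]
arm.move_l(np.r_[c[:2],.24],feed=.06)
arm.move_l(np.r_[c[:2],.33],feed=.15)
for i in range(6):
    arm.sleep(.6);im=optics.snapshot("side")
    print([(np.round(d["extent"]).tolist(),round(d["conf"],2)) for d in optics.spot_in("onion","side")][:1])
cv2.imwrite("pics/end.png",im[100:,200:500,::-1]);print(telemetry.observe()["t"])
E
```

```text
[([374.0, 385.0, 414.0, 427.0], 0.82)]
[([321.0, 243.0, 348.0, 270.0], 0.69)]
[([374.0, 387.0, 411.0, 421.0], 0.77)]
[([294.0, 169.0, 358.0, 278.0], 0.35)]
[([373.0, 387.0, 416.0, 421.0], 0.98)]
[([371.0, 386.0, 414.0, 423.0], 0.63)]
14.9333
```

View pics/end.png

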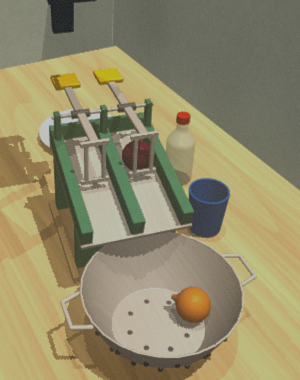

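The onion is at rest in the colander (side ≈ (393,405)). Both gates are down, the beet is in its lane and the gripper is clear.

```bash
python3 -c "
from rig import arm
print(arm.sign_off())"
```

```text
the job is handed in; nothing more can be done
None
```

The golden onion rolled into the colander and lies still there, both gates are shut with the beet behind its own, and the job was handed in at about 15 s of the 32 s allowed; no verdict was returned.

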